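# Set sprung tweezers to the gauge lines on the inspection rest

## Task

Check the set of the big sprung tweezers: lay them on the raised inspection rest, heel in the little fork, blades across the narrow ledge and the tips over the white scale plate, and let go of them completely. Then squeeze them where they lie (the ribbed finger flats are the place for it) until the inner edges of the two tips stand over the two long lines (16 mm apart), and finish while still holding that gap steady, tweezers still lying on the rest. Leave the mortar, the jar and the steel block alone.

Things in the scene. Friction and masses are not known exactly. Their poses are not given: they have to be found in the camera images.
- tweezers_grip (a point): Centre (half-way up, 7 mm above the underside, midway between the blades) of the finger flats of the tweezers; tips 55 mm along +x, y across to the left blade, z up. Flats 38 mm long (x), 14 mm high; outside width across them 43 mm let go, 28 mm (parallel) at a 16 mm tip gap, 20 mm fully shut.
- tweezers_heel (a point): Middle of the solid heel block of the tweezers, 112 mm behind the flats; block 36 long, 10 wide, 14 mm high; point half-way up; same axes.
- tweezers: The big loose steel tweezers, about 180 mm long, 72 g, lying on edge, blades side by side with ribbed finger flats; origin on the underside 7 mm below tweezers_grip, same axes; closed heel end 125 mm along -x, balance point about 60 mm along -x.
- tip_left (a point): Inner edge of the left (+y) blade's tip, 3.5 mm above the tweezers' underside. The gap between the tips is the distance from here to tip_right: 40 mm when let go. It turns with the blade.
- tip_right (a point): Inner edge of the right (-y) blade's tip, likewise.
- blade_left (a joint): Angle (rad) by which the left blade is squeezed in: 0 let go (spring holds it open), 0.08 when both stand at a 16 mm tip gap, 0.122 shut. Sprung hinge 95 mm behind the flats, 150 mm behind the tip; the tip gap shrinks by 150 mm per rad of either blade. Takes 2 N on a flat at first, 6 N at the 16 mm gap.
- blade_right (a joint): The same for the right blade.
- rest: Fixed inspection rest: grey base plate 206 x 70 mm, top 12 mm above the bench, carrying a fork and a ledge 55 mm above the bench; origin on the bench below where the middle of the finger flats belongs; +x points to the tips' end, y across, z up. From x = -100 to +30 mm there is free room for fingers over the base.
- rest_fork (a point): Middle of the floor of the rest's fork, 112 mm behind the origin (-x), 55 mm above the bench, where the heel lies: floor 20 mm long, between two flared cheeks 16 mm apart that rise about 16 mm. Same axes as the rest.
- rest_scale (a point): Where the midpoint between the tips belongs: 55 mm ahead (+x) of the rest's origin, 55 mm above the bench. The ledge (10 mm wide, 70 mm long across) lies 17 mm nearer the fork; the white scale plate, 34 mm along x, lies 2.5 mm lower. Its two long black lines run along x at y = +8 and -8 mm. Axes as the rest.
- mortar_small: Bystander: small brown mortar bowl, 60 mm wide, 30 high, origin under its middle.
- enamel_jar_1: Bystander: lidded jar 42 mm wide, 58 high, origin under its middle.
- bench_block: Bystander: black steel block 44 x 66 x 22 mm, origin under its middle.
There are look-alikes about, which are no part of the job. Of the things shaped like the tweezers, the steel one is meant. Of the things that look like the rest, the larger one is meant.

How it is judged (in metres and radians):
On the way:
1. the tweezers lie open on the rest, heel in the fork and tips over the scale plate, and nothing of the robot touches them (y of tweezers_heel in the frame of rest_fork between -0.005 and 0.005 m and x of tweezers_heel in the frame of rest_fork between -0.016 and 0.016 m and z of tweezers_heel in the frame of rest_fork between 0.003 and 0.013 m and x of tip_left in the frame of rest_scale between -0.016 and 0.021 m and z of tip_left in the frame of rest_scale between -0.003 and 0.01 m and x of tip_right in the frame of rest_scale between -0.016 and 0.021 m and z of tip_right in the frame of rest_scale between -0.003 and 0.01 m and contact force between each of the arm, the fingers and tweezers below 0.05 N and linear speed of tweezers below 0.02 m/s and distance between tip_left and tip_right above 0.035 m), for 0.2 s.
At the end, for the whole second after the job is handed in: Gripped (over 1.5 N) while still lying on the rest: heel within 5 mm sideways and 16 mm lengthways of the fork's middle, tips over the scale plate, nothing raised over about 6 mm; tip gap 13 to 19 mm, each inner tip edge within 4 mm of its line, all at rest (y of tweezers_heel in the frame of rest_fork between -0.005 and 0.005 m and x of tweezers_heel in the frame of rest_fork between -0.016 and 0.016 m and z of tweezers_heel in the frame of rest_fork between 0.003 and 0.013 m and x of tip_left in the frame of rest_scale between -0.016 and 0.021 m and z of tip_left in the frame of rest_scale between -0.003 and 0.01 m and x of tip_right in the frame of rest_scale between -0.016 and 0.021 m and z of tip_right in the frame of rest_scale between -0.003 and 0.01 m and distance between tip_left and tip_right between 0.013 and 0.019 m and y of tip_left in the frame of rest_scale between 0.004 and 0.012 m and y of tip_right in the frame of rest_scale between -0.012 and -0.004 m and contact force between the fingers and tweezers above 1.5 N and contact force between rest and tweezers above 0.02 N and linear speed of tweezers below 0.01 m/s and velocity of joint blade_left between -0.03 and 0.03 rad/s and velocity of joint blade_right between -0.03 and 0.03 rad/s); the arm keeps its last pose, push and grip.
It fails at once if the mortar, the jar or the steel block is moved by more than 20 mm (distance of any of mortar_small, enamel_jar_1, bench_block from where it was at the start of the episode above 0.02 m).
It also fails if it takes over 45 s, if anything falls off the work surface, if the arm or the gripper's body presses on something with over 40 N, if the wrist force passes 120 N, or if a joint passes its speed limit or range.

## Robot

A 6-joint arm with a two-finger parallel gripper is mounted at the origin on a cart in front of the work surface, level with it; the furniture and walls round the work are solid. World frame = base frame: x ahead of the robot, y to its left, z up, the work surface at z = 0. Lengths are in m, angles in degrees, forces in N, time in s.
With the tool pointing down it reaches from about 0.35 to 0.875 m from the base axis. Payload 4.2 kg.
Tool frame: the origin (TCP) lies at the very end of the fingers, on their centre line; the grasp point (between the pads) lies 19 mm behind it; z points along the fingers, x is the direction in which the jaws open and shut, and the axes are right-handed (so a half turn about z gives the same grasp; the last joint's range is limited). The gripper opens to 87 mm and grips with 3 to 60 N. Pads are 19 mm wide; open, the fingers measure 117 mm over their backs; the gripper's body (75 mm by 190 mm) begins 51 mm behind the grasp point.
Start: joints at [-48.896, 22.042, 0.453, 0, -68.411, -14.817], TCP at [0.277, -0.56, 0.223] pointing down, gripper open.
Joint ranges: [-179.83, 179.83], [-69.29, 118.12], [-61.27, 80.66], [-181.25, 117.63], [-171.15, -9.14], [-177.46, 177.46]. Speed limits (degrees/s): [159.86, 159.86, 180, 180, 180, 180].

## Interface

Orientations are given as a 3x3 rotation matrix whose columns are the frame's x, y, z axes.
In Python, from station import sense, capture, finish_job gives the robot as it stands.
- The arm moves only by the shell command python3 -m crank 'ROWS' [OPENING]. ROWS is JSON, a list of rows, each a list of 4 numbers: the shift along the tool's x, y, z in m, then the turn about the tool's z in rad. A call has 1 to 5 rows; each row shifts and turns the commanded pose from where the row before left it, along the tool's axes as they then stand; what a row does not reach is not made up. A row lasts 1/12 s, in which the tool goes at most 41.7 mm and 7.16 degrees, less where a joint would pass 70% of its speed; a pose out of reach is approached as far as the arm can. A call with a gripper value outside its range is refused whole. OPENING is the finger opening in m, from 0 to 0.087, set as the call begins (- or left out, the last holds). The fingers move at their own pace and stop on an object; the grip force is fixed at half the most. Time passes only in rows, so rows that do not move let the fingers close. It gives the time, the measured TCP pose, the force and the opening at its end, in the units of the state.
- sense(): the state, without advancing time (a new reading comes with each control period).
- capture(name): name is "side" or "top"; returns a dict with "pixels" (420x560x3 uint8, red, green, blue), "depth" (420x560 float32, m along the optical axis (not along the pixel's ray), 0 where there is no reading), "fx", "fy", "cx", "cy" (pixels), "world_from_camera" (4x4, takes a point from camera to world coordinates). Camera axes: x right, y down, z forward; pixel columns grow to the right and rows downward; lengths in m; the calibration is good to about 2 mm. A picture is of the moment at which its call begins.
- finish_job(): hands the job in, once; it reports no verdict.
The state is a dict: "time_s": time; "joints": joint angles; "joint_velocities": joint speeds; "effort": joint torques, N m; "tcp_pos": TCP position; "ee_rot": TCP orientation; "wrist_force": force on the tool from outside, world axes, zero at the start; "moment": the same for the moment, N m; "gripper_width": opening from 0.0 (shut) to 1.0 (fully open).
Only numpy, scipy, OpenCV 4.12 (cv2) and the standard library are available. Lean on these libraries where they do the work, as an engineer would, in place of code of your own. Each camera call takes 0.05 s, during which the arm holds its last target.

## Working session

There is one attempt and no reset: what is moved stays moved. The work goes in short steps, Python scripts to look and compute and a shell command to move; the robot and the scene stay as the last step left them, time stands still between calls to the robot, and variables do not carry over. Pictures are saved under pics/ and viewed, and the job is handed in when it is done.

```bash
ls; mkdir -p pics; cat > h.py <<'E'
import numpy as np,cv2,pickle
from station import sense,capture
def snap(n,f):
    c=capture(n);cv2.imwrite(f'pics/{f}.png',c['pixels'][:,:,::-1]);pickle.dump(c,open(f'{f}.pkl','wb'));return c
def load(f): return pickle.load(open(f+'.pkl','rb'))
def pt(c,u,v,d=None):
    d=c['depth'][int(round(v)),int(round(u))] if d is None else d
    p=np.array([(u-c['cx'])/c['fx']*d,(v-c['cy'])/c['fy']*d,d,1]);return (np.array(c['world_from_camera'])@p)[:3]
def ptz(c,u,v,z):
    a=pt(c,u,v,0.0);b=pt(c,u,v,1.0);return a+(b-a)*(z-a[2])/(b[2]-a[2])
def crop(f,x0,y0,x1,y1,s,o):
    im=cv2.imread(f'pics/{f}.png')[y0:y1,x0:x1];cv2.imwrite(f'pics/{o}.png',cv2.resize(im,None,fx=s,fy=s,interpolation=cv2.INTER_CUBIC))
E
python3 - <<'E'
from h import *
for n in('top','side'):
    c=snap(n,n+'0');print(n,c['fx'],c['cx'],c['cy'],np.round(c['world_from_camera'],3))
print(sense())
E
```

```text
pics
top 515.4895120902305 272.86210534308947 210.97523790994532 [[-0.011 -0.984  0.176  0.274]
 [-1.     0.012  0.005  0.229]
 [-0.007 -0.176 -0.984  1.466]
 [ 0.     0.     0.     1.   ]]
side 503.69315235165436 277.5069401273702 214.92708184928233 [[-1.     0.004 -0.028  0.567]
 [ 0.027  0.425 -0.905  1.295]
 [ 0.008 -0.905 -0.425  0.582]
 [ 0.     0.     0.     1.   ]]
{'time_s': 0.1, 'joints': array([-4.88977708e+01,  2.20882789e+01,  3.87874766e-01, -2.39072553e-02,
       -6.84108570e+01, -1.48157510e+01]), 'joint_velocities': array([-0.03164848, -0.11612077,  0.2023153 ,  0.10018645, -0.02184788,
       -0.04804966]), 'effort': array([-1.71147794e-04, -3.91689956e+01,  1.87936914e+01,  4.23190668e+00,
        1.34860683e-02, -6.97209202e-05]), 'tcp_pos': array([ 0.2765555 , -0.55989284,  0.22155419]), 'ee_rot': array([[-4.42720639e-01,  8.96659059e-01, -9.84212177e-04],
       [ 8.96657421e-01,  4.42721716e-01,  1.71831636e-03],
       [ 1.97647603e-03, -1.21767037e-04, -9.99998039e-01]]), 'wrist_force': array([-0.20515298, -0.61780082,  0.11870065]), 'moment': array([-0.01408584,  0.02036261, -0.02527144]), 'gripper_width': 1.0010971153514088}
```

View pics/top0.png

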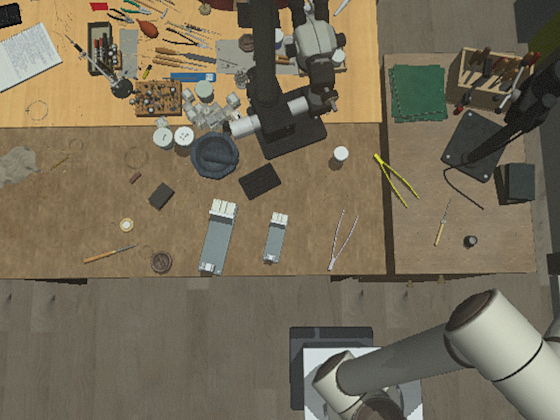

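View pics/side0.png

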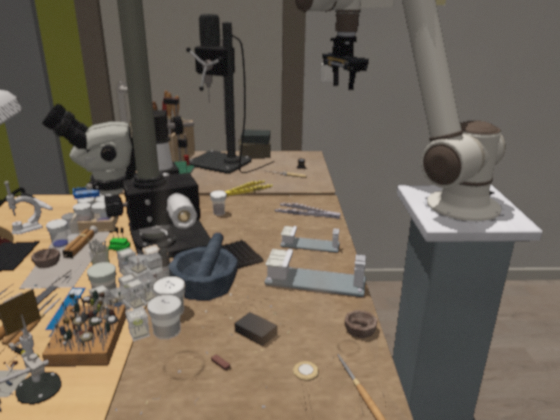

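The top view shows the steel tweezers with the heel at about (331,268) and the tips at (343,211)/(357,217). The large rest is around (217,237), and the smaller look-alike is at (275,238). The mortar is at (162,262), the jar at (341,154) and the block at (161,195).

```bash
python3 - <<'E'
from h import *
crop('top0',185,190,255,285,6,'ct_rest');crop('top0',315,200,375,280,7,'ct_tw')
crop('side0',255,235,375,305,6,'cs_rest');crop('side0',265,190,355,230,8,'cs_tw')
E
```

```text
(no output)
```

View pics/ct_rest.png

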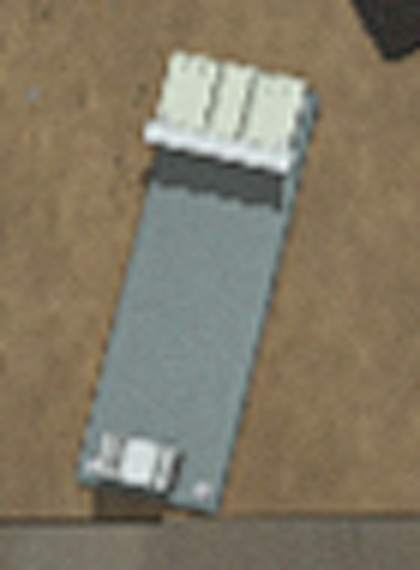

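View pics/ct_tw.png

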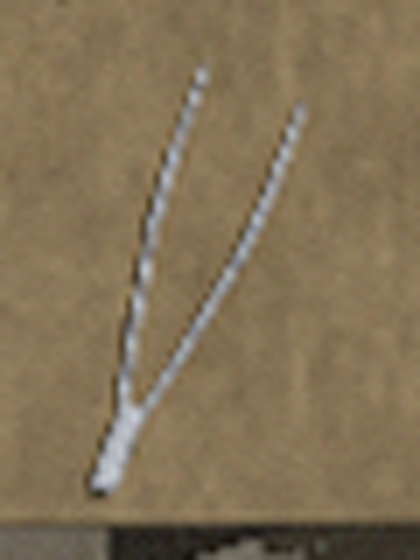

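View pics/cs_rest.png

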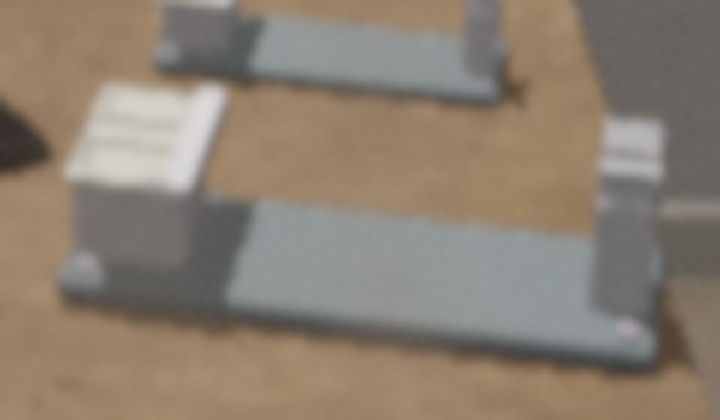

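View pics/cs_tw.png

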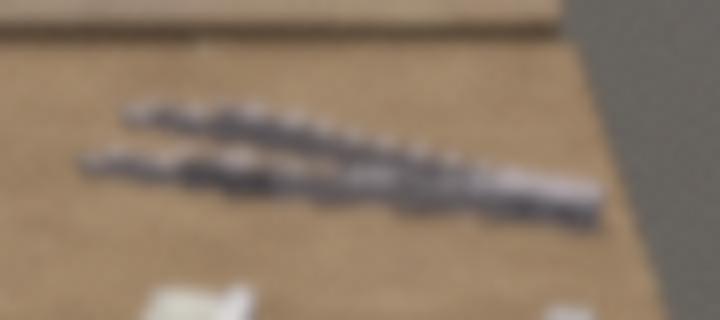

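```bash
python3 - <<'E'
from h import *
t=load('top0');s=load('side0')
def T(x,y,x0,y0,k): return x0+(x+.5)/k-.5,y0+(y+.5)/k-.5
def show(name,c,uv,z):
    d=c['depth'][int(round(uv[1]))-1:int(round(uv[1]))+2,int(round(uv[0]))-1:int(round(uv[0]))+2]
    print(name,np.round(uv,1),'depth',np.round(pt(c,*uv),4),'z-plane',np.round(ptz(c,*uv,z),4), 'dspread',d.max()-d.min())
for n,x,y,z in [('heelback',104,488,.014),('heelfront',132,410,.014),('tipL',203,72,.007),('tipR',301,106,.007),('flatL',168,160,.014),('flatR',260,215,.014)]: show(n,t,T(x,y,315,200,7),z)
R=[('lineL',214,95,.0525),('lineR',250,103,.0525),('lineL2',210,118,.0525),('lineR2',244,127,.0525),('ledgeL',150,132,.055),('ledgeR',288,160,.055),('floor',140,462,.055),('cheekL',107,452,.071),('cheekR',168,465,.071),('baseNL',80,478,.012),('baseNR',216,508,.012),('basemid',190,330,.012)]
for n,x,y,z in R: show(n,t,T(x,y,185,190,6),z)
print('side')
for n,x,y,z in [('floor',633,150,.055),('ledgefar',216,95,.055),('ledgenear',182,185,.055),('line1',130,124,.0525),('line2',128,143,.0525),('base',430,280,.012)]: show(n,s,T(x,y,255,235,6),z)
for n,x,y,z in [('heelback',600,188,.014),('heelfront',500,172,.014),('tipA',85,160,.007),('tipB',128,112,.007)]: show(n,s,T(x,y,265,190,8),z)
for n,uv in [('mortar',(162,259)),('jar',(341,152)),('block',(161,195)),('yellow',(385,165))]: show(n,t,uv,.03)
E
```

```text
heelback [329.4 269.3] depth [0.3658 0.08   0.0152] z-plane [0.3658 0.0799 0.014 ] dspread 0.015911818
heelfront [333.4 258.1] depth [0.3968 0.0679 0.0158] z-plane [0.3969 0.0677 0.014 ] dspread 0.01842022
tipL [343.6 209.9] depth [ 0.5375  0.0322 -0.0021] z-plane [0.5358 0.0334 0.007 ] dspread 0.016394734
tipR [357.6 214.7] depth [ 0.522  -0.007   0.0022] z-plane [ 0.5212 -0.0062  0.007 ] dspread 0.017466426
flatL [338.6 222.4] depth [0.497  0.0509 0.0229] z-plane [0.4984 0.0498 0.014 ] dspread 0.030558944
flatR [351.7 230.3] depth [0.4755 0.0131 0.0129] z-plane [0.4754 0.0133 0.014 ] dspread 0.02105093
lineL [220.2 205.4] depth [0.5447 0.3833 0.0515] z-plane [0.5445 0.3832 0.0525] dspread 0.007340431
lineR [226.2 206.8] depth [0.54   0.3662 0.0552] z-plane [0.5405 0.3664 0.0525] dspread 0.011252403
lineL2 [219.6 209.2] depth [0.5331 0.3847 0.0557] z-plane [0.5336 0.385  0.0525] dspread 0.0082451105
lineR2 [225.2 210.8] depth [0.5299 0.3695 0.0489] z-plane [0.5292 0.3692 0.0525] dspread 0.0073447227
ledgeL [209.6 211.6] depth [0.5266 0.4123 0.0567] z-plane [0.5269 0.4125 0.055 ] dsp
[... 1432 characters left out ...]
04715681
heelfront [327.1 211.1] depth [0.3953 0.0668 0.015 ] z-plane [0.395  0.0645 0.014 ] dspread 0.04657209
tipA [275.2 209.6] depth [0.5342 0.0294 0.003 ] z-plane [0.5344 0.0382 0.007 ] dspread 1.3920472
tipB [280.6 203.6] depth [ 0.5182 -0.0054  0.0056] z-plane [ 0.5183 -0.0023  0.007 ] dspread 0.011128783
mortar [162 259] depth [0.3992 0.5483 0.0248] z-plane [0.3987 0.5471 0.03  ] dspread 1.4675478
jar [341 152] depth [0.6943 0.0411 0.0541] z-plane [0.7015 0.0379 0.03  ] dspread 0.015879989
block [161 195] depth [0.5829 0.5567 0.0219] z-plane [0.5811 0.5549 0.03  ] dspread 0.013446093
yellow [385 165] depth [ 0.6676 -0.0923  0.0059] z-plane [ 0.6611 -0.087   0.03  ] dspread 0.12066674
```

```bash
cat >> h.py <<'E'
def cloud(c):
    h,w=c['depth'].shape;u,v=np.meshgrid(np.arange(w),np.arange(h));d=c['depth']
    P=np.stack([(u-c['cx'])/c['fx']*d,(v-c['cy'])/c['fy']*d,d,np.ones_like(d)],-1)
    return (P@np.array(c['world_from_camera']).T)[...,:3]
def yaw(rect):
    b=cv2.boxPoints(rect);e=[b[1]-b[0],b[2]-b[1]];e=max(e,key=np.linalg.norm);a=np.degrees(np.arctan2(e[1],e[0]));return (a+90)%180-90
E
python3 - <<'E'
from h import *
for f in('top0','side0'):
    c=load(f);P=cloud(c);I=c['pixels'].astype(int);r,g,b=I[...,0],I[...,1],I[...,2]
    reg=(P[...,0]>.33)&(P[...,0]<.58)&(P[...,1]>.32)&(P[...,1]<.47)&(c['depth']>0)
    base=reg&(b-r>5)&(P[...,2]<.025)
    q=P[base][:,:2].astype(np.float32);R=cv2.minAreaRect(q*1000);print(f,'base',len(q),np.round(R[0],1),np.round(R[1],1),yaw(R))
    hi=reg&(P[...,2]>.042)
    q=P[hi];print(' scale/ledge',len(q)); 
    for nm,m in(('L',q[:,0]>.47),('F',q[:,0]<.43)):
        R=cv2.minAreaRect(q[m][:,:2].astype(np.float32)*1000);print(nm,np.round(R[0],1),np.round(R[1],1),yaw(R),'zmed',np.median(q[m][:,2]),q[m][:,2].max())
    reg=(P[...,0]>.355)&(P[...,0]<.56)&(P[...,1]>-.03)&(P[...,1]<.1)&(c['depth']>0)
    m=reg&((b-r)>-12)
    q=P[m];print(' tw',len(q),np.percentile(q[:,2],[10,50,90]));
    xy=q[:,:2];R=cv2.minAreaRect(xy.astype(np.float32)*1000);print(np.round(R[0],1),np.round(R[1],1),yaw(R))
    vis=c['pixels'][...,::-1].copy();vis[m|base|hi]=(0,0,255);cv2.imwrite(f'pics/m_{f}.png',cv2.resize(vis[190:300,180:400] if f[0]=='t' else vis[180:310,230:380],None,fx=3.5,fy=3.5,interpolation=0))
    np.save(f+'_tw.npy',q)
E
```

```text
top0 base 1139 [459.9 395.1] [ 67.9 201.9] -13.693954
 scale/ledge 468
L [537.7 376.7] [69.2 44.8] 77.00903 zmed 0.05258537697036125 0.061183572027031286
F [375.7 416.8] [32.2 19.6] 76.43413 zmed 0.06025213890932113 0.07617241510847972
 tw 230 [-0.67987589  0.00832149  0.01585787]
[451.5  28.4] [168.1 113.7] 0.9427185
side0 base 485 [431.1 408.9] [ 61.3 139.9] -13.72171
 scale/ledge 595
L [534.7 380. ] [72.5 44.5] 75.859406 zmed 0.053719201185351784 0.057841787585553806
F [372.6 418.5] [34.6 19.9] 76.57121 zmed 0.06185754923781228 0.07396716310046036
 tw 257 [0.00481971 0.00834114 0.01367867]
[440.3  46.4] [ 49.9 164.9] -16.390915
```

View pics/m_top0.png

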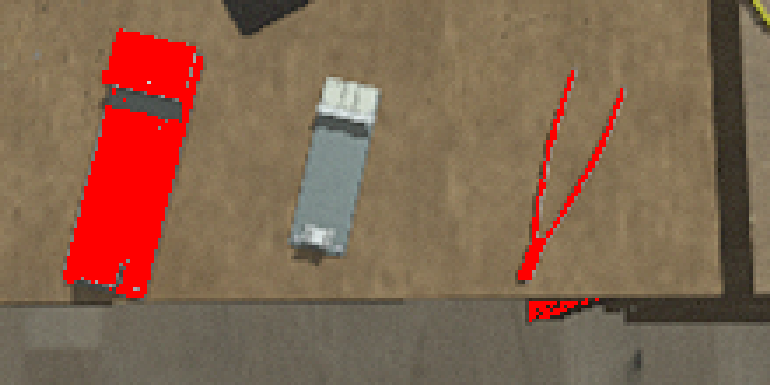

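```bash
python3 - <<'E'
from h import *
from scipy.optimize import minimize
for f in('top0','side0'):
    q=np.load(f+'_tw.npy');q=q[(q[:,2]>-.01)]
    q=q[:,:2]
    # model: heel segment -125..-95 at y=0 ; blades: hinge -95,y=±~5 to flats: center y=±(20.5), tip y=±21
    def segs(p):
        x,y,a=p;c,s=np.cos(a),np.sin(a)
        X=[(-125,-3),(-125,3),(-89,3),(-89,-3)]
        L=[[(-125,0),(-92,0)],[(-95,4),(-19,18.5),],[(-19,18.5),(19,20.5)],[(19,20.5),(55,21)]]
        out=[]
        for A in L:
            for sg in(1,-1):
                A2=np.array([(u,sg*v) for u,v in A])/1000
                out.append(A2@np.array([[c,s],[-s,c]])+[x,y])
        return out
    def dist(p):
        D=[]
        for A in segs(p):
            d=A[1]-A[0];t=np.clip(((q-A[0])@d)/(d@d),0,1);D.append(np.linalg.norm(q-A[0]-t[:,None]*d,axis=1))
        return np.min(D,0)
    best=min((minimize(lambda p:np.minimum(dist(p),.008).mean()+0,[.475,.035,np.radians(a)],method='Nelder-Mead',options=dict(xatol=1e-5,fatol=1e-8,maxiter=2000)) for a in(-18,-22,-26)),key=lambda r:r.fun)
    p=best.x;print(f,np.round(p[:2],4),np.degrees(p[2]),best.fun)
    c,s=np.cos(p[2]),np.sin(p[2]);l=(q-p[:2])@np.array([[c,-s],[s,c]]);l=l[dist(p)<.012]
    print(' extent',l[:,0].min(),l[:,0].max())
    for a in np.arange(-.125,.06,.015):
        m=(l[:,0]>=a)&(l[:,0]<a+.015);y=l[m,1];print(round(a*1000),np.round([y[y>0].mean()*1000,y[y<=0].mean()*1000],1) if m.any() else None)
E
```

```text
top0 [0.4807 0.0336] -22.274827046260626 0.0015807386503776694
 extent -0.12369630108036865 0.05009367253674874
-125 [ 2.6 -2.8]
-110 [ 2.6 -2.9]
-95 [ 4.3 -3.6]
-80 [ 7.4 -8.3]
-65 [ 11.8 -11.7]
-50 [ 13.4 -14.5]
-35 [ 16.6 -16.6]
-20 [ 18.8 -19.1]
-5 [ 19.6 -20.4]
10 [ 20.  -21.9]
25 [ 21.1 -21.3]
40 [ 21.4 -21.5]
55 None
side0 [0.4797 0.0346] -23.544192156033265 0.002094691934801496
 extent -0.12431967001018338 0.038881620094563335
-125 [ 2.5 -1.8]
-110 [ 2.3 -1.4]
-95 [ 4.  -2.4]
-80 [  7.4 -10.9]
-65 [ 11.3 -12.4]
-50 [ 14.  -15.9]
-35 [ 15.  -16.4]
-20 [ 19.2 -18.7]
-5 [ 20.5 -19.7]
10 [ 22.4 -20.5]
25 [ 22.5 -18.3]
40 None
55 None
```

```bash
python3 -m crank '[[0,0,0,0.121],[0,0,0,0.121],[0,0,0,0.121],[0,0,0,0.121],[0,0,0,0.121]]' 0.087; python3 -m crank '[[0,0,0,0.121],[0,0,0,0.122],[0,0,0,0]]'
cat >> h.py <<'E'
def to(x,y,z,yw):
    s=sense();R=s['ee_rot'];d=R.T@(np.array([x,y,z])-s['tcp_pos']);y0=np.degrees(np.arctan2(R[1,0],R[0,0]))
    print('t',round(s['time_s'],2),'tcp',np.round(s['tcp_pos'],4),'xyaw',round(y0,2),'tilt',np.round(R[:,2],4),'need',np.round(d,4),'turn',round(np.radians(-(yw-y0)),4),'F',np.round(s['wrist_force'],1),'w',round(s['gripper_width']*.087,4),'j',np.round(s['joints'],1))
E
python3 -c "
from h import *
to(.480,.034,.12,67.6)"
```

```text
time_s: 0.52
tcp_pos: [0.2767, -0.56, 0.2219]
ee_rot: [[0.152, 0.988, -0.001], [0.988, -0.152, 0.001], [0.001, -0.001, -1.0]]
wrist_force: [-0.6, 0.5, -0.1]
gripper_width: 1.0
time_s: 0.77
tcp_pos: [0.2767, -0.56, 0.2219]
ee_rot: [[0.381, 0.924, -0.001], [0.924, -0.381, 0.001], [0.001, -0.001, -1.0]]
wrist_force: [0.7, -0.2, 0.7]
gripper_width: 1.0
t 0.77 tcp [ 0.2767 -0.56    0.2219] xyaw 67.58 tilt [-6.0e-04  1.2e-03 -1.0e+00] need [ 0.6266 -0.0385  0.1025] turn -0.0004 F [ 0.7 -0.2  0.7] w 0.087 j [-48.9  22.1   0.4  -0.  -68.4 -63.5]
```

```bash
for i in 1; do python3 -m crank '[[0.035,-0.002,0,0],[0.035,-0.002,0,0],[0.035,-0.002,0,0],[0.035,-0.002,0,0],[0.035,-0.002,0,0]]'; python3 -m crank '[[0.035,-0.002,0,0],[0.035,-0.002,0,0],[0.035,-0.002,0,0],[0.035,-0.002,0,0],[0.035,-0.002,0,0]]';  python3 -m crank '[[0.035,-0.002,0,0],[0.035,-0.002,0,0],[0.035,-0.002,0,0],[0.035,-0.002,0,0],[0.035,-0.002,0,0]]'; python3 -m crank '[[0.035,-0.002,0.02,0],[0.035,-0.002,0.03,0],[0.03,-0.002,0.03,0],[0,0,0.02,0],[0,0,0,0]]'; done
python3 -c "
from h import *
to(.480,.034,.12,67.6);snap('side','s1');snap('top','t1');crop('s1',230,110,390,240,5,'s1c')"
```

```text
time_s: 1.18
tcp_pos: [0.334, -0.3931, 0.2222]
ee_rot: [[0.377, 0.926, -0.0], [0.926, -0.377, 0.0], [0.0, -0.001, -1.0]]
wrist_force: [0.5, 0.3, 0.5]
gripper_width: 1.002
time_s: 1.6
tcp_pos: [0.3911, -0.2273, 0.2226]
ee_rot: [[0.376, 0.926, 0.0], [0.926, -0.376, 0.0], [0.0, 0.0, -1.0]]
wrist_force: [1.4, -0.2, -0.0]
gripper_width: 1.0
time_s: 2.02
tcp_pos: [0.4483, -0.0615, 0.2227]
ee_rot: [[0.376, 0.927, 0.0], [0.927, -0.376, 0.0], [0.0, 0.0, -1.0]]
wrist_force: [0.9, -0.3, 0.2]
gripper_width: 1.002
time_s: 2.43
tcp_pos: [0.4764, 0.0283, 0.1218]
ee_rot: [[0.375, 0.927, -0.01], [0.927, -0.375, -0.003], [-0.006, -0.008, -1.0]]
wrist_force: [-1.2, -0.8, -0.0]
gripper_width: 0.999
t 2.43 tcp [0.4764 0.0283 0.1218] xyaw 67.97 tilt [-0.0095 -0.0026 -1.    ] need [0.0066 0.0012 0.0017] turn 0.0064 F [-1.2 -0.8 -0. ] w 0.0869 j [ 2.290e+01  1.410e+01 -2.750e+01 -1.000e-01 -4.900e+01 -1.349e+02]
```

View pics/s1c.png

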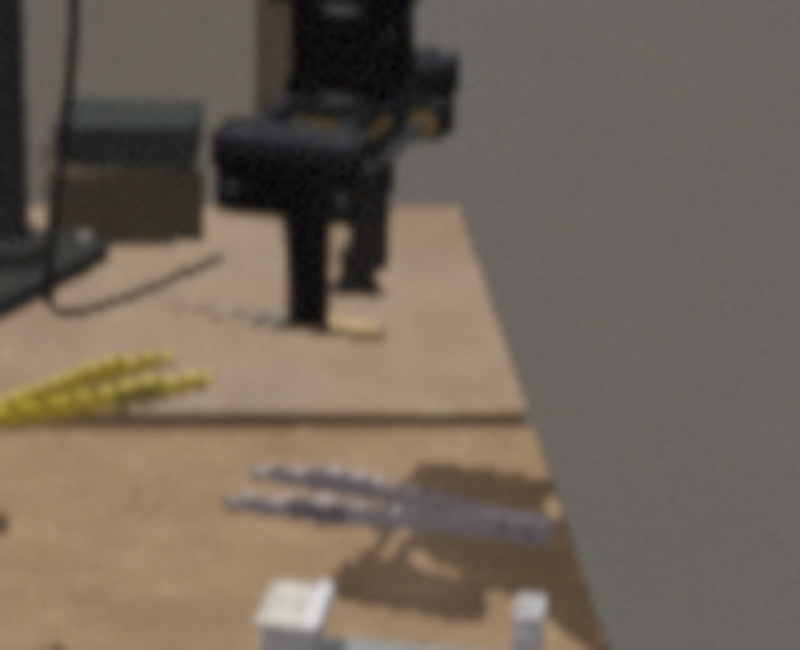

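View pics/t1.png

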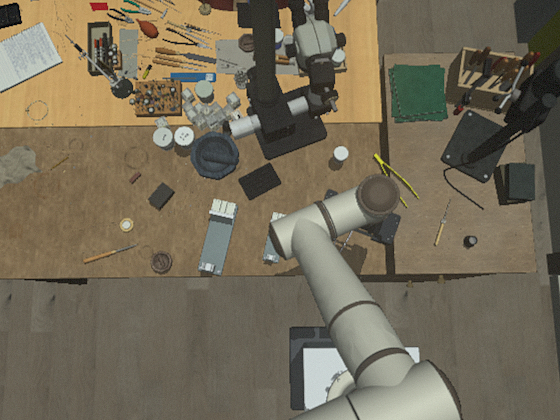

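```bash
python3 - <<'E'
from h import *
to(.480,.034,.06,67.6)
c=load('s1')
s=sense();X=s['ee_rot'][:,0]
for n,x,y in(('near',308,326),('far',362,290)):
    u,v=230+(x+.5)/5-.5,110+(y+.5)/5-.5;print(n,ptz(c,u,v,s['tcp_pos'][2]))
print(s['tcp_pos']+X*.05,s['tcp_pos']-X*.05)
E
```

```text
t 2.53 tcp [0.4791 0.0276 0.1259] xyaw 67.84 tilt [-0.0016 -0.0011 -1.    ] need [ 0.0064 -0.0015  0.0659] turn 0.0042 F [-0.  0.  1.] w 0.0869 j [  22.8   13.8  -27.2    0.   -49.1 -134.9]
near [0.49514581 0.0842364  0.12586428]
far [0.46355355 0.03016188 0.12586428]
[0.49793613 0.07391109 0.12578166] [ 0.46021381 -0.018701    0.12594691]
```

```bash
python3 -m crank '[[0.0065,-0.0015,0.02,0],[0,0,0.03,0.004],[0,0,0.025,0],[0,0,0.015,0],[0,0,0,0]]'; python3 -m crank '[[0,0,0.012,0],[0,0,0.009,0],[0,0,0.006,0],[0,0,0,0],[0,0,0,0]]'
python3 -c "
from h import *
to(.480,.034,.005,67.6)
snap('side','s2');crop('s2',250,130,370,230,6,'s2c')"
```

```text
time_s: 2.95
tcp_pos: [0.4795, 0.0331, 0.035]
ee_rot: [[0.384, 0.923, -0.003], [0.923, -0.384, -0.001], [-0.002, -0.002, -1.0]]
wrist_force: [0.1, -0.5, 0.8]
gripper_width: 1.002
time_s: 3.37
tcp_pos: [0.4809, 0.0343, 0.0097]
ee_rot: [[0.383, 0.924, 0.001], [0.924, -0.383, 0.0], [0.001, 0.001, -1.0]]
wrist_force: [0.3, -0.3, 1.0]
gripper_width: 1.005
t 3.37 tcp [0.4809 0.0343 0.0097] xyaw 67.48 tilt [ 9.e-04  2.e-04 -1.e+00] need [-0.0007 -0.0007  0.0047] turn -0.0022 F [ 0.3 -0.3  1. ] w 0.0875 j [  23.4   24.4  -34.     0.   -31.6 -136. ]
```

View pics/s2c.png

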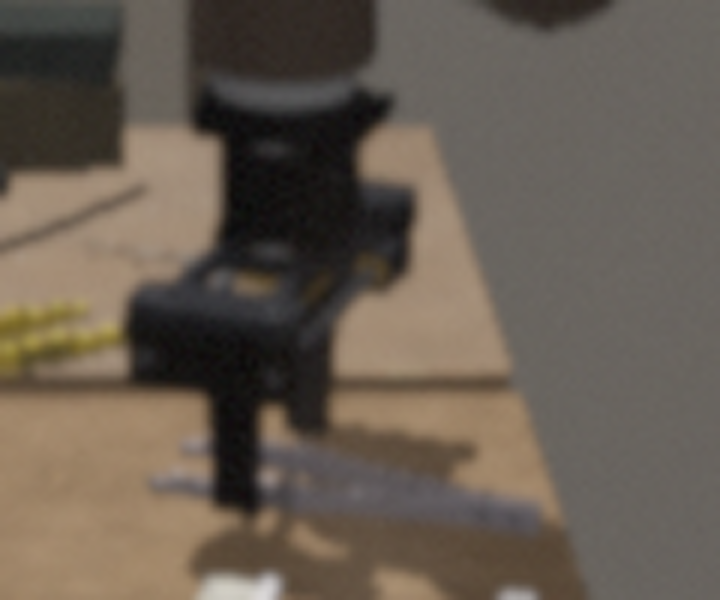

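The near finger, at crop (238,505), stands outside the near blade, and the far finger is beyond the far blade. I'll lower the last few mm and close.

```bash
python3 -m crank '[[-0.0005,0,0.004,0],[0,0,0.002,0],[0,0,0,0]]'; python3 -m crank '[[0,0,0,0],[0,0,0,0],[0,0,0,0],[0,0,0,0],[0,0,0,0]]' 0;  python3 -m crank '[[0,0,0,0],[0,0,0,0],[0,0,0,0],[0,0,0,0],[0,0,0,0]]'
python3 -c "
from h import *
to(.480,.034,.005,67.6)"
```

```text
time_s: 3.67
tcp_pos: [0.48, 0.0339, 0.0028]
ee_rot: [[0.383, 0.924, -0.0], [0.924, -0.383, -0.0], [-0.0, -0.0, -1.0]]
wrist_force: [0.0, 0.7, -0.2]
gripper_width: 1.002
time_s: 4.08
tcp_pos: [0.4803, 0.034, 0.0031]
ee_rot: [[0.383, 0.924, 0.0], [0.924, -0.383, 0.0], [0.0, 0.0, -1.0]]
wrist_force: [0.5, -0.8, 0.3]
gripper_width: 0.707
time_s: 4.5
tcp_pos: [0.4804, 0.034, 0.0031]
ee_rot: [[0.383, 0.924, 0.0], [0.924, -0.383, 0.0], [0.0, 0.0, -1.0]]
wrist_force: [0.2, 0.1, -0.2]
gripper_width: 0.324
t 4.5 tcp [0.4804 0.034  0.0031] xyaw 67.47 tilt [ 3.e-04  1.e-04 -1.e+00] need [-0.0001 -0.0004 -0.0019] turn -0.0023 F [ 0.2  0.1 -0.2] w 0.0282 j [  23.4   25.   -34.3    0.   -30.6 -136. ]
```

```bash
python3 -m crank '[[0,0,0,0],[0,0,0,0],[0,0,0,0],[0,0,0,0],[0,0,0,0]]';python3 -m crank '[[0,0,0,0],[0,0,0,0],[0,0,0,0],[0,0,0,0],[0,0,0,0]]'
python3 -c "
from h import *
to(.480,.034,.15,67.6)"; python3 -m crank '[[0,0,-0.01,0],[0,0,-0.02,0],[0,0,-0.03,0],[0,0,-0.03,0],[0,0,-0.03,0]]'; python3 -m crank '[[0,0,-0.03,0],[0,0,0,0],[0,0,0,0]]'
python3 -c "
from h import *
to(.480,.034,.15,67.6);snap('top','t3')
snap('side','s3');crop('s3',230,90,380,230,5,'s3c')"
```

```text
time_s: 4.92
tcp_pos: [0.4803, 0.034, 0.003]
ee_rot: [[0.383, 0.924, 0.0], [0.924, -0.383, 0.0], [0.0, 0.0, -1.0]]
wrist_force: [1.2, 1.0, 0.3]
gripper_width: 0.203
time_s: 5.33
tcp_pos: [0.4803, 0.034, 0.003]
ee_rot: [[0.383, 0.924, 0.0], [0.924, -0.383, 0.0], [0.0, 0.0, -1.0]]
wrist_force: [0.4, 0.5, 0.0]
gripper_width: 0.202
t 5.33 tcp [0.4803 0.034  0.003 ] xyaw 67.47 tilt [ 1.e-04  1.e-04 -1.e+00] need [-1.00e-04 -3.00e-04 -1.47e-01] turn -0.0023 F [0.4 0.5 0. ] w 0.0176 j [  23.4   25.   -34.3    0.   -30.6 -136. ]
time_s: 5.75
tcp_pos: [0.4793, 0.0336, 0.1239]
ee_rot: [[0.383, 0.924, -0.002], [0.924, -0.383, -0.001], [-0.001, -0.002, -1.0]]
wrist_force: [1.6, 0.7, -0.1]
gripper_width: 0.206
time_s: 6.0
tcp_pos: [0.4807, 0.0343, 0.1545]
ee_rot: [[0.383, 0.924, 0.003], [0.924, -0.383, 0.002], [0.003, 0.002, -1.0]]
wrist_force: [-0.4, 0.4, -1.2]
gripper_width: 0.196
t 6.0 tcp [0.4807 0.0343 0.1545] xyaw 67.46 tilt [ 0.0033  0.0018 -1.    ] need [-0.0006 -0.0006  0.0045] turn -0.0024 F [-0.4  0.4 -1.2] w 0.0171 j [  23.4   11.8  -25.    -0.   -53.  -136. ]
```

View pics/s3c.png

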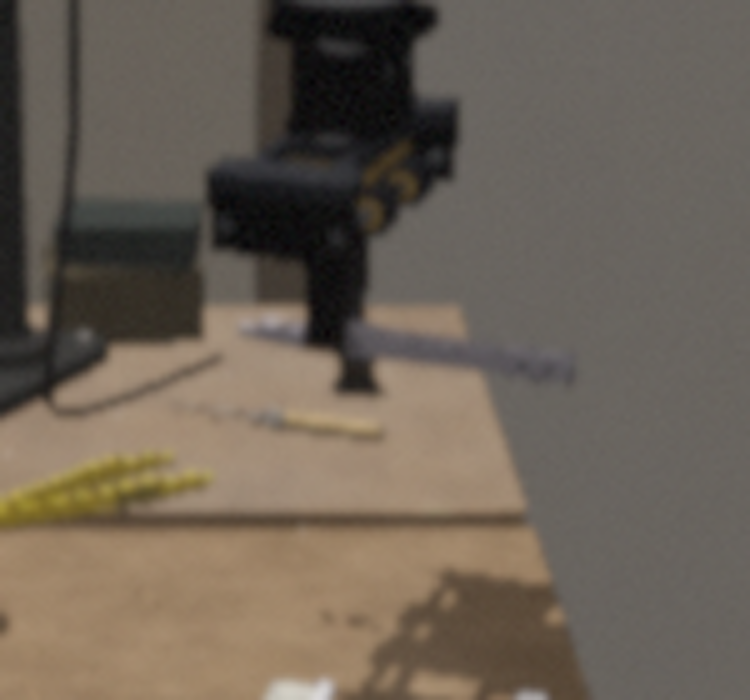

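```bash
cat >> h.py <<'E'
def proj(c,p):
    q=np.linalg.inv(np.array(c['world_from_camera']))@np.append(p,1);return np.array([q[0]/q[2]*c['fx']+c['cx'],q[1]/q[2]*c['fy']+c['cy']])
E
python3 - <<'E'
from h import *
s=sense();c=load('s3');R=s['ee_rot'];t=s['tcp_pos']
x=np.cross(R[:,0],[0,0,1]);print(x)
zb=t[2]-.003
for n,l,h in(('tip',.055,.0035),('heelend mid',-.125,.007),('heelend bot',-.125,0),('heelend top',-.125,.014)):
    p=t.copy();p[2]=zb+h;p=p+x*l;u=proj(c,p);print(n,p,(u-[230,90])*5)
crop('s3',270,145,350,175,9,'s3d');crop('t3',270,150,400,290,5,'t3c')
E
```

```text
[ 0.92348011 -0.3836446   0.        ]
tip [0.5298755  0.01256912 0.15248578] [235.01424345 329.81205803]
heelend mid [0.36364908 0.08162515 0.15598578] [564.42846489 366.25490388]
heelend bot [0.36364908 0.08162515 0.14898578] [563.55965879 379.24443334]
heelend top [0.36364908 0.08162515 0.16298578] [565.30130862 353.20500771]
```

View pics/s3d.png

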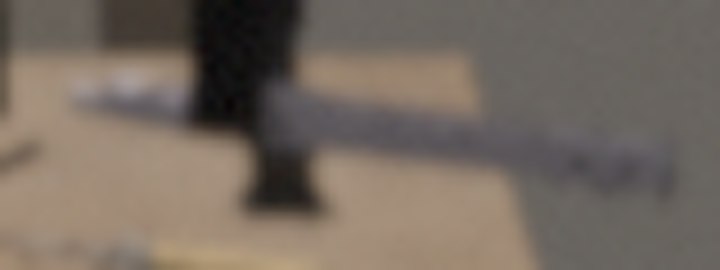

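View pics/t3c.png

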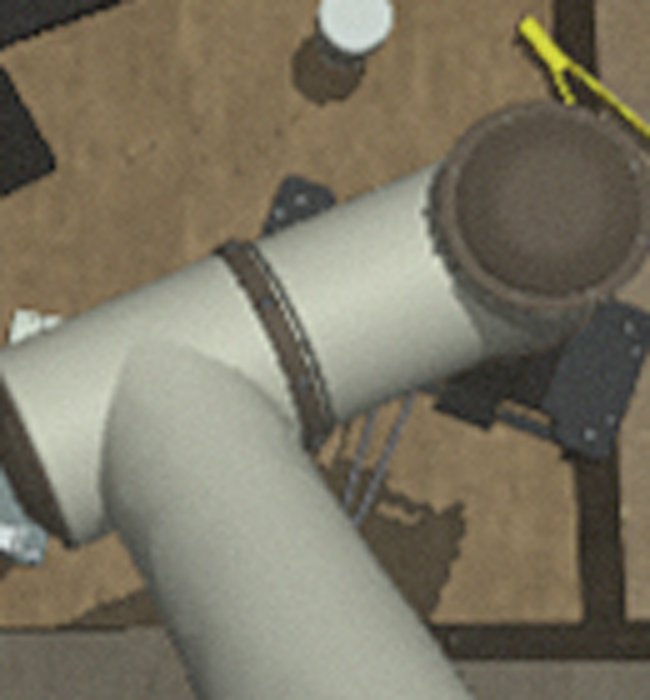

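```bash
python3 -m crank '[[0,0,0,-0.05],[0,0,0,-0.06],[0,0,0,-0.047],[0,0,0,0],[0.015,-0.0035,0,0]]'; python3 -m crank '[[0.025,-0.006,0,0],[0.03,-0.007,0,0],[0.03,-0.007,0,0],[0.03,-0.007,0,0],[0.03,-0.007,0,0]]'; python3 -m crank '[[0.03,-0.007,0,0],[0.03,-0.007,0,0],[0.03,-0.007,0,0],[0.03,-0.007,0,0],[0.025,-0.006,0,0]]'
python3 -m crank '[[0.02,-0.005,0,0],[0.015,-0.0035,0,0],[0.007,-0.002,0,0],[0,0,0,0],[0,0,0,0]]'
python3 -c "
from h import *
to(.4828,.3913,.1,76.4);snap('top','t4')
snap('side','s4');crop('s4',240,170,390,310,5,'s4c')"
```

```text
time_s: 6.52
tcp_pos: [0.479, 0.0478, 0.1513]
ee_rot: [[0.238, 0.971, -0.004], [0.971, -0.238, -0.002], [-0.003, -0.004, -1.0]]
wrist_force: [-0.2, -0.0, -1.5]
gripper_width: 0.197
time_s: 6.93
tcp_pos: [0.4803, 0.1992, 0.1516]
ee_rot: [[0.236, 0.972, -0.002], [0.972, -0.236, -0.002], [-0.002, -0.002, -1.0]]
wrist_force: [1.1, 0.4, -1.6]
gripper_width: 0.201
time_s: 7.35
tcp_pos: [0.4814, 0.3487, 0.1512]
ee_rot: [[0.235, 0.972, -0.002], [0.972, -0.235, -0.002], [-0.003, -0.001, -1.0]]
wrist_force: [1.1, -0.3, -1.9]
gripper_width: 0.202
time_s: 7.77
tcp_pos: [0.4814, 0.3897, 0.1523]
ee_rot: [[0.235, 0.972, -0.001], [0.972, -0.235, -0.002], [-0.002, -0.001, -1.0]]
wrist_force: [0.4, -0.0, -1.2]
gripper_width: 0.2
t 7.77 tcp [0.4814 0.3897 0.1523] xyaw 76.43 tilt [-0.0014 -0.0016 -1.    ] need [0.002  0.001  0.0523] turn 0.0006 F [ 0.4 -0.  -1.2] w 0.0174 j [  53.9   24.7   -5.9   -0.   -59.5 -157.5]
```

View pics/s4c.png

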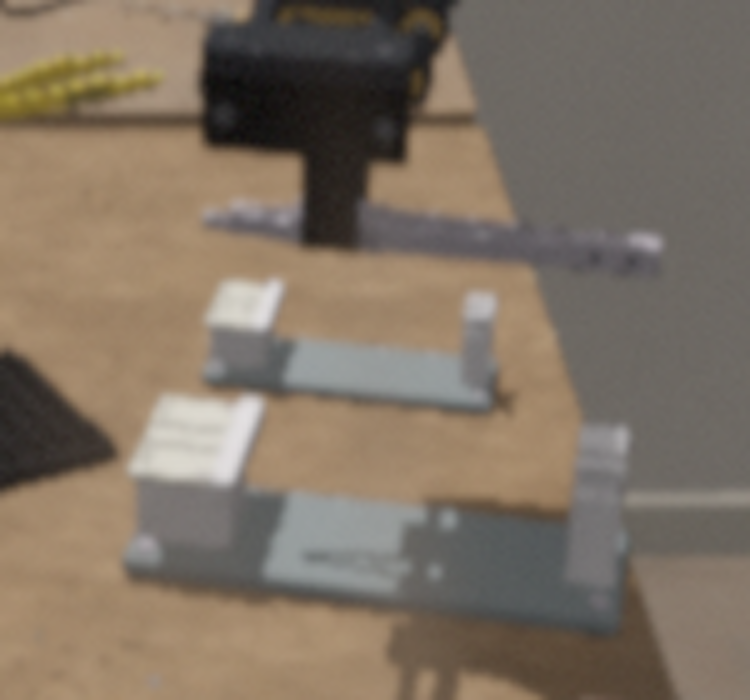

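View pics/t4.png

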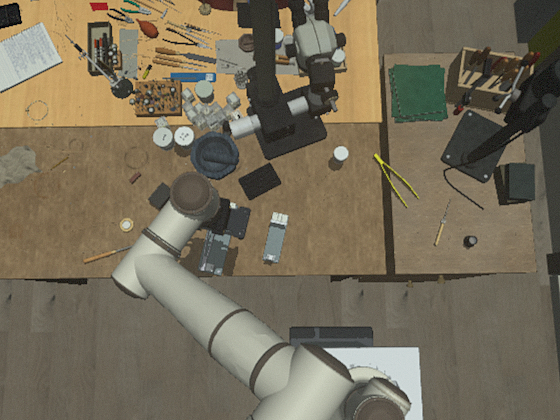

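```bash
python3 - <<'E'
from h import *
to(.4828,.3913,.058,76.4)
c=load('s4')
f=np.array([.3726,.4185]);sc=np.array([.5347,.380]);x=(sc-f)/np.linalg.norm(sc-f);y=np.array([-x[1],x[0]]);o=f+.112*x
print('yaw',np.degrees(np.arctan2(x[1],x[0])))
b=.1523-.003
for n,px,py,z in(('tip',207,217,b+.0035),('heelend bottom near',658,272,b),('heel top far corner?',662,236,b+.014),('heel near top',656,250,b+.014)):
    u,v=240+(px+.5)/5-.5,170+(py+.5)/5-.5
    p=ptz(c,u,v,z)[:2];print(n,p,'rest',np.round([(p-o)@x,(p-o)@y],4), 'depth',np.round(pt(c,u,v),3))
crop('t4',190,190,260,285,7,'t4c');crop('s4',340,205,385,265,12,'s4d')
E
```

```text
t 7.87 tcp [0.4816 0.3892 0.1529] xyaw 76.4 tilt [-7.e-04 -8.e-04 -1.e+00] need [0.0024 0.0007 0.0949] turn -0.0 F [-0.2  0.2 -0.4] w 0.0177 j [  53.9   24.6   -6.    -0.   -59.5 -157.5]
yaw -13.360636677397146
tip [0.53131481 0.3738152 ] rest [ 0.0527 -0.0068] depth [0.532 0.382 0.157]
heelend bottom near [0.35673342 0.41880651] rest [-0.1275 -0.0034] depth [0.357 0.419 0.149]
heel top far corner? [0.35576034 0.41555856] rest [-0.1277 -0.0068] depth [ 0.011 -1.021 -0.52 ]
heel near top [0.36055579 0.42806068] rest [-0.1259  0.0065] depth [0.359 0.422 0.161]
```

View pics/t4c.png

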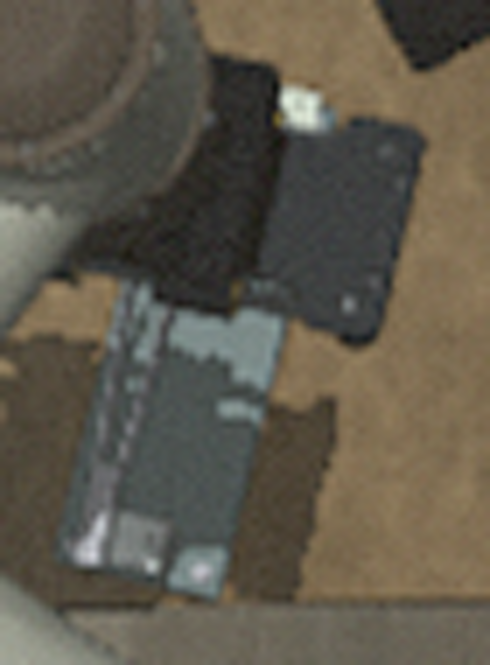

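View pics/s4d.png

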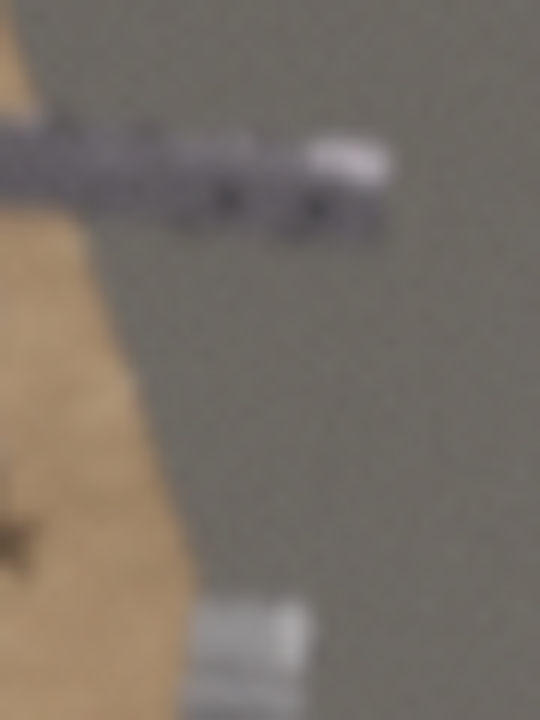

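```bash
python3 - <<'E'
from h import *
c=load('t4')
f=np.array([.3757,.4168]);sc=np.array([.5377,.3767]);x=(sc-f)/np.linalg.norm(sc-f);y=np.array([-x[1],x[0]]);o=f+.112*x
z=.1523-.003+.014
for n,px,py in(('heelend L',76,552),('heelend R',101,562),('hfront L',87,515),('hfront R',108,518),('blade mid',128,400)):
    u,v=190+(px+.5)/7-.5,190+(py+.5)/7-.5
    p=ptz(c,u,v,z)[:2];print(n,p,'rest',np.round([(p-o)@x,(p-o)@y],4),'depth',np.round(pt(c,u,v),3))
P=cloud(c);m=(P[...,2]>.14)&(P[...,2]<.18)&(P[...,1]>.38)&(P[...,1]<.46)&(P[...,0]<.45)&(P[...,0]>.34)
q=P[m][:,:2]-o;l=np.c_[q@x,q@y]
for a in np.arange(-.13,-.04,.01):
    k=(l[:,0]>=a)&(l[:,0]<a+.01)
    if k.any():print(round(a,3),k.sum(),np.round([l[k,1].min(),l[k,1].mean(),l[k,1].max()],4))
E
```

```text
heelend L [0.36228399 0.42002624] rest [-1.258e-01 -1.000e-04] depth [0.362 0.42  0.162]
heelend R [0.35859567 0.41097304] rest [-0.1272 -0.0098] depth [0.368 0.432 0.014]
hfront L [0.37553252 0.41623741] rest [-0.112  -0.0006] depth [0.376 0.417 0.159]
hfront R [0.37436515 0.40864381] rest [-0.1113 -0.0082] depth [0.375 0.409 0.158]
blade mid [0.4169842  0.40190253] rest [-0.0683 -0.0045] depth [0.434 0.423 0.004]
-0.13 16 [-0.0076 -0.0032  0.0023]
-0.12 18 [-0.0077 -0.0028  0.0025]
-0.11 18 [-0.0076 -0.0029  0.0024]
-0.1 17 [-0.0076 -0.0028  0.0026]
-0.09 15 [-0.0079 -0.0026  0.0046]
-0.08 15 [-0.009  -0.0016  0.0052]
-0.07 12 [-0.0092 -0.002   0.0052]
-0.06 15 [-0.0097 -0.0023  0.0058]
-0.05 14 [-0.0096 -0.0016  0.0081]
```

```bash
python3 -m crank '[[0.0026,0.0015,0.01,0],[0,0,0.02,0],[0,0,0.02,0],[0,0,0.015,0],[0,0,0.005,0]]'; python3 -m crank '[[0,0,0,0],[0,0,0,0],[0,0,0,0]]'
python3 -c "
from h import *
snap('top','t5')
snap('side','s5');crop('s5',250,210,390,310,5,'s5c');crop('t5',190,190,260,285,6,'t5c')
to(.4828,.3913,.058,76.4);"
```

```text
time_s: 8.28
tcp_pos: [0.4827, 0.3904, 0.0798]
ee_rot: [[0.236, 0.972, -0.004], [0.972, -0.236, -0.004], [-0.005, -0.003, -1.0]]
wrist_force: [-0.1, -0.9, -1.0]
gripper_width: 0.2
time_s: 8.53
tcp_pos: [0.4846, 0.3931, 0.0843]
ee_rot: [[0.234, 0.972, 0.002], [0.972, -0.234, 0.002], [0.002, 0.001, -1.0]]
wrist_force: [0.0, -0.1, -0.5]
gripper_width: 0.199
t 8.63 tcp [0.4844 0.3932 0.0843] xyaw 76.47 tilt [ 0.0016  0.002  -1.    ] need [-0.0023 -0.0011  0.0263] turn 0.0012 F [ 0.1  0.5 -0.3] w 0.0176 j [  53.9   28.9   -9.8    0.   -51.1 -157.5]
```

View pics/s5c.png

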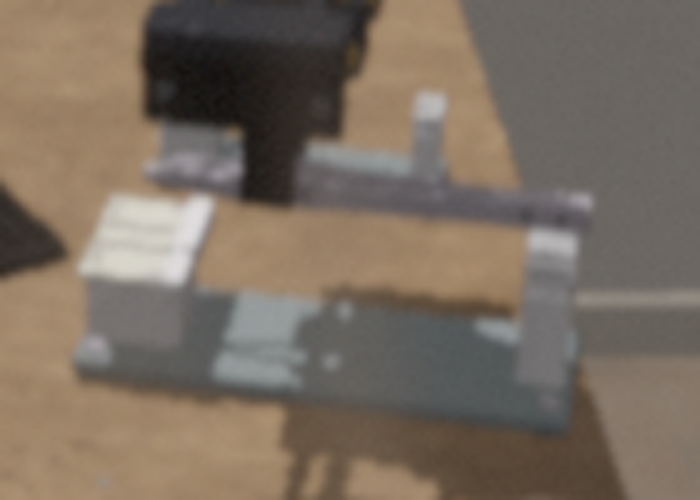

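View pics/t5c.png

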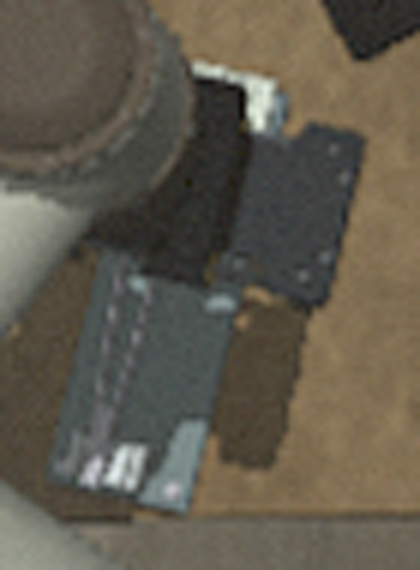

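```bash
cat > chk.py <<'E'
from h import *
import sys
def chk(fn,zu):
    c=load(fn)
    f=np.array([.3757,.4168]);sc=np.array([.5377,.3767]);x=(sc-f)/np.linalg.norm(sc-f);y=np.array([-x[1],x[0]]);o=f+.112*x
    P=cloud(c);m=(P[...,2]>zu-.004)&(P[...,2]<zu+.024)
    q=P[...,:2]-o;l=np.stack([q@x,q@y],-1);m&=(abs(l[...,1])<.03)
    for a in np.arange(-.135,-.03,.01):
        k=m&(l[...,0]>=a)&(l[...,0]<a+.01)
        if k.any():print(round(a,3),k.sum(),np.round([l[k][:,1].min(),l[k][:,1].mean(),l[k][:,1].max()],4),'x',np.round([l[k][:,0].min(),l[k][:,0].max()],4),'z',np.round(np.median(P[k][:,2]),4))
chk(sys.argv[1],float(sys.argv[2]))
E
python3 chk.py t5 .081
```

```text
-0.135 1 [0.0011 0.0011 0.0011] x [-0.1254 -0.1254] z 0.0903
-0.125 17 [-0.0035  0.0008  0.0053] x [-0.1249 -0.1153] z 0.0916
-0.115 15 [-0.0037  0.0003  0.0054] x [-0.1147 -0.1058] z 0.0932
-0.105 16 [-0.0031  0.0011  0.0061] x [-0.105  -0.0951] z 0.0937
-0.095 14 [-0.0038  0.0014  0.0076] x [-0.0948 -0.0858] z 0.0935
-0.085 12 [-0.0043  0.0016  0.0073] x [-0.084  -0.0754] z 0.0913
-0.075 12 [-0.0048  0.0019  0.0096] x [-0.0748 -0.0658] z 0.0922
-0.065 14 [-0.0052  0.003   0.0101] x [-0.0647 -0.0558] z 0.0907
-0.055 13 [-0.0055  0.0017  0.0104] x [-0.055  -0.0453] z 0.0928
-0.045 12 [-0.0057  0.0025  0.0126] x [-0.0445 -0.0354] z 0.0915
-0.035 10 [-0.0051  0.0059  0.0125] x [-0.0347 -0.0258] z 0.0918
```

```bash
python3 -m crank '[[-0.0023,0,0.004,0.015],[0,0,0.006,0],[0,0,0.005,0],[0,0,0,0],[0,0,0,0]]'
python3 -c "
from h import *
snap('top','t6')
snap('side','s6');crop('s6',250,210,390,310,5,'s6c');
to(.4828,.3913,.058,76.4);"; python3 chk.py t6 .066
```

```text
time_s: 9.05
tcp_pos: [0.483, 0.3901, 0.0673]
ee_rot: [[0.249, 0.969, -0.001], [0.969, -0.249, -0.001], [-0.001, -0.0, -1.0]]
wrist_force: [-0.7, 0.7, -0.4]
gripper_width: 0.202
t 9.15 tcp [0.4834 0.3905 0.068 ] xyaw 75.61 tilt [ 1.e-04 -1.e-04 -1.e+00] need [ 0.0006 -0.0007  0.01  ] turn -0.0137 F [-0.3 -0.  -0.4] w 0.0177 j [  53.8   29.9  -11.     0.   -49.1 -158.2]
-0.135 2 [-0.0047 -0.0035 -0.0023] x [-0.1263 -0.1256] z 0.0733
-0.125 32 [-0.0158 -0.0001  0.0142] x [-0.125  -0.1152] z 0.0721
-0.115 37 [-0.0161  0.0007  0.016 ] x [-0.1149 -0.105 ] z 0.0727
-0.105 22 [-0.0154 -0.0007  0.0155] x [-0.1048 -0.0952] z 0.0741
-0.095 16 [-0.0057 -0.0006  0.0051] x [-0.0944 -0.0851] z 0.075
-0.085 13 [-0.0063 -0.0006  0.0071] x [-0.0842 -0.0757] z 0.0755
-0.075 14 [-0.0072 -0.0004  0.007 ] x [-0.0742 -0.0652] z 0.0752
-0.065 12 [-0.0076 -0.0004  0.0071] x [-0.0645 -0.0557] z 0.0738
-0.055 10 [-0.0079 -0.0001  0.0085] x [-0.0536 -0.0457] z 0.0746
-0.045 13 [-0.0087 -0.0008  0.0086] x [-0.0447 -0.0365] z 0.0752
-0.035 11 [-0.0082  0.0023  0.0095] x [-0.0341 -0.0253] z 0.0731
```

View pics/s6c.png

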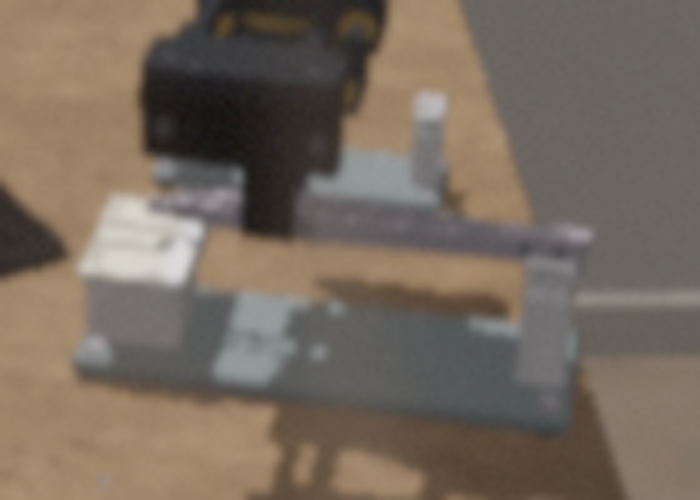

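```bash
python3 -m crank '[[0.0005,0,0.004,0],[0,0,0.003,0],[0,0,0.002,0],[0,0,0,0],[0,0,0,0]]'; python3 -m crank '[[0,0,0.001,0],[0,0,0,0]]'
python3 -c "
from h import *
snap('top','t7')
snap('side','s7');crop('s7',250,210,390,310,5,'s7c');
to(.4828,.3913,.058,76.4);"; python3 chk.py t7 .055
```

```text
time_s: 9.57
tcp_pos: [0.4833, 0.3909, 0.0588]
ee_rot: [[0.249, 0.969, -0.0], [0.969, -0.249, -0.0], [-0.0, -0.0, -1.0]]
wrist_force: [0.5, 0.0, 0.1]
gripper_width: 0.198
time_s: 9.73
tcp_pos: [0.4835, 0.391, 0.0582]
ee_rot: [[0.248, 0.969, 0.0], [0.969, -0.248, 0.0], [0.0, 0.0, -1.0]]
wrist_force: [0.0, 0.4, -0.1]
gripper_width: 0.204
t 9.83 tcp [0.4835 0.391  0.0582] xyaw 75.61 tilt [ 2.e-04  2.e-04 -1.e+00] need [ 0.0001 -0.0007  0.0002] turn -0.0138 F [ 1.   0.1 -0.1] w 0.0179 j [  53.9   30.6  -11.4    0.   -48.  -158.3]
-0.135 2 [-0.0033 -0.0021 -0.0008] x [-0.126  -0.1254] z 0.0632
-0.125 37 [-0.0159  0.0003  0.0149] x [-0.1246 -0.115 ] z 0.0661
-0.115 43 [-0.0159  0.0015  0.0164] x [-0.1147 -0.1054] z 0.0674
-0.105 22 [-0.0156  0.      0.0149] x [-0.1046 -0.0954] z 0.0669
-0.095 16 [-0.0047  0.0006  0.006 ] x [-0.0946 -0.0855] z 0.066
-0.085 11 [-0.0056 -0.      0.0066] x [-0.0837 -0.0751] z 0.068
-0.075 12 [-0.0065  0.0016  0.0093] x [-0.0738 -0.0664] z 0.0654
-0.065 12 [-0.0063  0.0008  0.0093] x [-0.0642 -0.0555] z 0.0656
-0.055 12 [-0.0069  0.0007  0.0092] x [-0.0549 -0.0461] z 0.0658
-0.045 12 [-0.0074  0.0007  0.0091] x [-0.0446 -0.0355] z 0.0668
-0.035 10 [-0.0076  0.0024  0.0104] x [-0.0338 -0.0277] z 0.0653
```

View pics/s7c.png

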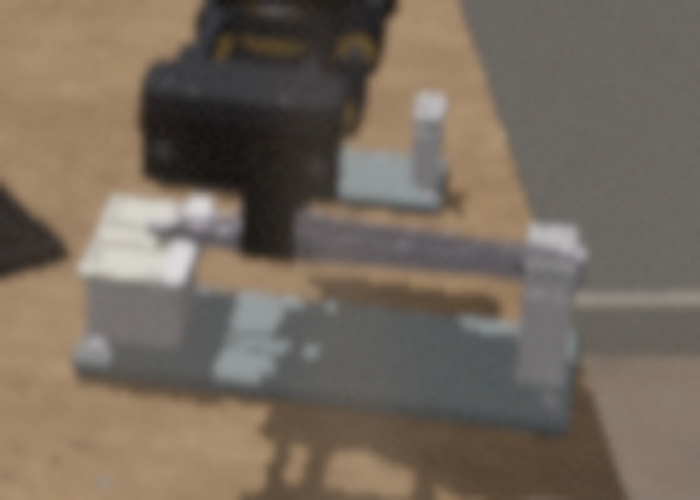

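```bash
python3 -m crank '[[0,0,0.001,0],[0,0,0,0]]'; python3 -m crank '[[0,0,0.001,0],[0,0,0,0]]'
python3 -c "
from h import *
to(.4828,.3913,.058,76.4);"
```

```text
time_s: 10.0
tcp_pos: [0.4835, 0.391, 0.058]
ee_rot: [[0.248, 0.969, 0.001], [0.969, -0.248, 0.0], [0.0, 0.001, -1.0]]
wrist_force: [-1.0, 0.1, 4.5]
gripper_width: 0.202
time_s: 10.17
tcp_pos: [0.4835, 0.391, 0.058]
ee_rot: [[0.248, 0.969, 0.001], [0.969, -0.248, 0.0], [0.0, 0.001, -1.0]]
wrist_force: [-3.2, -1.5, 9.5]
gripper_width: 0.2
t 10.17 tcp [0.4835 0.391  0.058 ] xyaw 75.65 tilt [ 9.e-04  2.e-04 -1.e+00] need [ 0.0001 -0.0008 -0.    ] turn -0.013 F [-3.2 -1.5  9.5] w 0.0174 j [  53.9   30.6  -11.5    0.   -47.9 -158.2]
```

Contact shows: Fz is +9.5 N at TCP z 0.058, as expected. I'll back off 2 mm and let go gently.

```bash
python3 -m crank '[[0,0,-0.0015,0],[0,0,0,0]]'; python3 -m crank '[[0,0,0,0],[0,0,0,0],[0,0,0,0]]' 0.035; python3 -m crank '[[0,0,0,0],[0,0,0,0],[0,0,0,0]]' 0.05;  python3 -m crank '[[0,0,0,0],[0,0,0,0],[0,0,0,0],[0,0,0,0],[0,0,0,0]]' 0.075
python3 -c "
from h import *
snap('top','t8')
snap('side','s8');crop('s8',250,210,390,310,5,'s8c');
to(.4828,.3913,.058,76.4);"; python3 chk.py t8 .055
```

```text
time_s: 10.33
tcp_pos: [0.4836, 0.3912, 0.0581]
ee_rot: [[0.248, 0.969, 0.001], [0.969, -0.248, 0.001], [0.001, 0.0, -1.0]]
wrist_force: [-2.4, -0.4, 4.8]
gripper_width: 0.202
time_s: 10.58
tcp_pos: [0.4837, 0.3913, 0.0581]
ee_rot: [[0.248, 0.969, 0.001], [0.969, -0.248, 0.001], [0.001, 0.001, -1.0]]
wrist_force: [-1.0, 0.1, 4.2]
gripper_width: 0.343
time_s: 10.83
tcp_pos: [0.4833, 0.3908, 0.0571]
ee_rot: [[0.249, 0.969, -0.0], [0.969, -0.249, -0.0], [-0.0, -0.0, -1.0]]
wrist_force: [0.2, -0.2, -0.3]
gripper_width: 0.53
time_s: 11.25
tcp_pos: [0.4833, 0.3908, 0.0573]
ee_rot: [[0.249, 0.969, -0.0], [0.969, -0.249, -0.0], [-0.0, -0.0, -1.0]]
wrist_force: [-0.5, 0.3, 0.4]
gripper_width: 0.828
t 11.35 tcp [0.4834 0.3909 0.0574] xyaw 75.6 tilt [-1.e-04 -1.e-04 -1.e+00] need [ 0.0003 -0.0006 -0.0006] turn -0.0139 F [ 0.2  0.2 -0.1] w 0.0741 j [  53.9   30.6  -11.5   -0.   -47.9 -158.3]
-0.125 35 [-0.0169  0.0001  0.0142] x [-0.1242 -0.1151] z 0.0679
-0.115 44 [-0.0164  0.001   0.0172] x [-0.1148 -0.1052] z 0.0671
-0.105 24 [-0.0154  0.0004  0.0154] x [-0.1048 -0.0953] z 0.0681
-0.095 14 [-0.0053 -0.0002  0.0061] x [-0.0945 -0.0863] z 0.0684
-0.085 11 [-0.0069 -0.0005  0.0093] x [-0.0837 -0.075 ] z 0.0652
-0.075 14 [-0.0101  0.001   0.0117] x [-0.0744 -0.065 ] z 0.0658
-0.065 13 [-0.012   0.0019  0.0137] x [-0.0638 -0.0563] z 0.0663
-0.055 11 [-0.0123 -0.0001  0.0149] x [-0.0543 -0.0457] z 0.0653
-0.045 11 [-0.0152 -0.0004  0.0163] x [-0.0444 -0.0355] z 0.0676
-0.035 14 [-0.0168  0.0007  0.018 ] x [-0.0339 -0.0255] z 0.065
```

View pics/s8c.png

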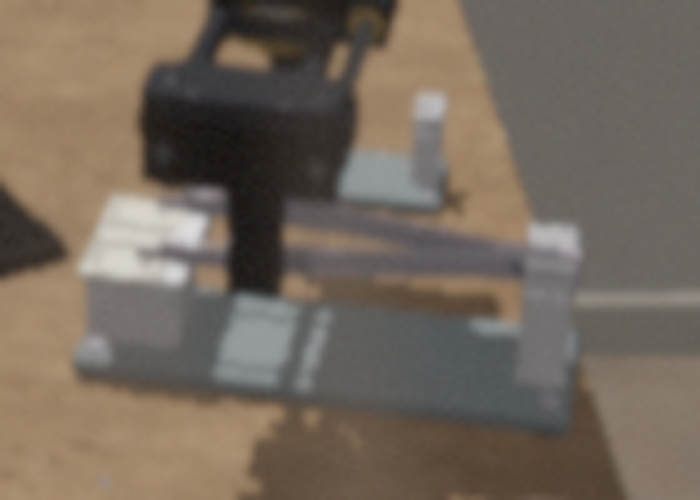

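```bash
python3 -m crank '[[0,0,0.003,0],[0,0,0.005,0],[0,0,0.004,0],[0,0,0.002,0],[0,0,0,0]]'; python3 -m crank '[[0,0,0,0],[0,0,0,0],[0,0,0,0],[0,0,0,0],[0,0,0,0]]' 0.045;python3 -m crank '[[0,0,0,0],[0,0,0,0],[0,0,0,0],[0,0,0,0],[0,0,0,0]]' 0.036;python3 -m crank '[[0,0,0,0],[0,0,0,0],[0,0,0,0],[0,0,0,0],[0,0,0,0]]' 0.029
python3 -m crank '[[0,0,0,0],[0,0,0,0],[0,0,0,0],[0,0,0,0],[0,0,0,0]]'
python3 -c "
from h import *
snap('top','t9')
snap('side','s9');crop('s9',250,210,390,310,5,'s9c');crop('s9',262,240,310,272,15,'s9d')
to(.4828,.3913,.058,76.4);"; python3 chk.py t9 .055
```

```text
time_s: 11.77
tcp_pos: [0.483, 0.3905, 0.0425]
ee_rot: [[0.249, 0.969, -0.001], [0.969, -0.249, -0.001], [-0.002, -0.001, -1.0]]
wrist_force: [0.4, -0.1, -0.7]
gripper_width: 0.862
time_s: 12.18
tcp_pos: [0.4834, 0.391, 0.0437]
ee_rot: [[0.249, 0.969, 0.0], [0.969, -0.249, 0.0], [0.0, 0.0, -1.0]]
wrist_force: [-0.7, -0.1, -0.2]
gripper_width: 0.572
time_s: 12.6
tcp_pos: [0.4835, 0.391, 0.0437]
ee_rot: [[0.249, 0.969, 0.0], [0.969, -0.249, 0.0], [0.0, 0.0, -1.0]]
wrist_force: [0.1, -0.9, 0.8]
gripper_width: 0.421
time_s: 13.02
tcp_pos: [0.4835, 0.391, 0.0437]
ee_rot: [[0.248, 0.969, 0.0], [0.969, -0.248, 0.0], [0.0, 0.0, -1.0]]
wrist_force: [0.9, -0.1, 1.3]
gripper_width: 0.333
time_s: 13.43
tcp_pos: [0.4835, 0.391, 0.0437]
ee_rot: [[0.248, 0.969, 0.0], [0.969, -0.248, 0.0], [0.0, 0.0, -1.0]]
wrist_force: [0.3, -1.2, 1.4]
gripper_width: 0.338
t 13.53 tcp [0.4835 0.391  0.0436] xyaw 75.61 tilt [ 2.e-04  1.e-04 -1.e+00] need [ 0.0002 -0.0007 -0.0144] turn -0.0137 F [1.3 0.3 2.9] w 0.0293 j [  53.9   31.6  -12.1    0.   -46.3 -158.2]
-0.135 1 [-0.0026 -0.0026 -0.0026] x [-0.1252 -0.1252] z 0.0577
-0.125 36 [-0.0162  0.0002  0.0144] x [-0.1247 -0.1152] z 0.0678
-0.115 43 [-0.0156  0.0012  0.0163] x [-0.1149 -0.1053] z 0.0673
-0.105 23 [-0.0155  0.0007  0.0152] x [-0.1048 -0.0955] z 0.0684
-0.095 15 [-0.0051  0.0001  0.0063] x [-0.0947 -0.0852] z 0.0681
-0.085 14 [-0.0057  0.002   0.0095] x [-0.0838 -0.0751] z 0.0664
-0.075 9 [-0.0078 -0.0017  0.0077] x [-0.0744 -0.0656] z 0.0672
-0.065 15 [-0.009   0.0016  0.0118] x [-0.064  -0.0553] z 0.0668
-0.055 9 [-0.0097 -0.0001  0.0117] x [-0.0539 -0.0467] z 0.067
-0.045 15 [-0.0107  0.0018  0.0137] x [-0.0449 -0.0354] z 0.0644
-0.035 7 [-0.0103  0.0058  0.014 ] x [-0.0338 -0.0256] z 0.0645
```

View pics/s9c.png

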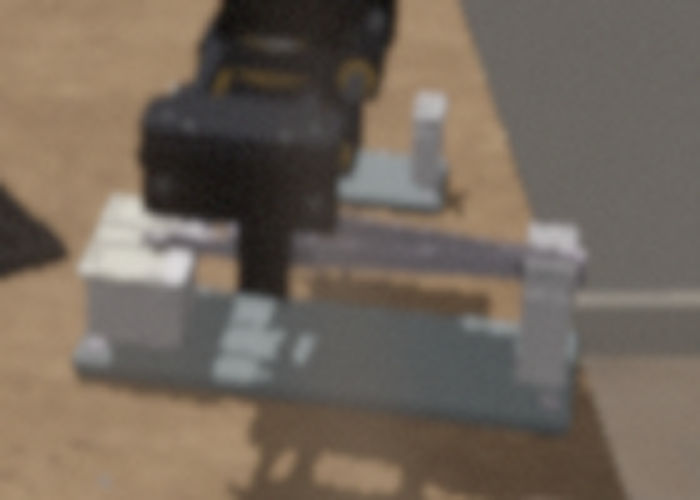

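View pics/s9d.png

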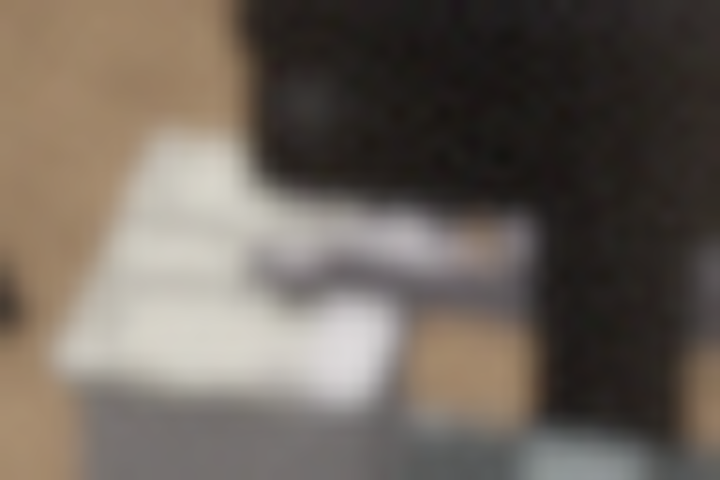

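```bash
python3 -m crank '[[0,0,0,0],[0,0,0,0],[0,0,0,0],[0,0,0,0],[0,0,0,0]]' 0.0275
cat > tip.py <<'E'
from h import *
import sys
n=sys.argv[1]
c=snap('side',n);snap('top','t'+n)
to(.4828,.3913,.058,76.4)
x0,y0,k=262,240,15
im=cv2.resize(cv2.imread(f'pics/{n}.png')[y0:y0+32,x0:x0+48],None,fx=k,fy=k,interpolation=cv2.INTER_CUBIC)
f=np.array([.3726,.4185]);sc=np.array([.5347,.380]);x=(sc-f)/np.linalg.norm(sc-f);y=np.array([-x[1],x[0]]);o=f+.112*x
def P(lx,ly,z):
    p=o+lx*x+ly*y;u=proj(c,[p[0],p[1],z]);return tuple(int(round(v)) for v in ((u-[x0,y0]+.5)*k-.5))
raw=im.copy()
for s in(1,-1):
    cv2.line(im,P(.04,s*.008,.0525),P(.072,s*.008,.0525),(0,0,255),1)
    for h,col in((0,(255,0,0)),(.007,(0,160,0))):
        cv2.line(im,P(.02,s*.008,.055+h),P(.055,s*.008,.055+h),col,1)
cv2.imwrite(f'pics/{n}_ov.png',np.hstack([raw[:, :400],im[:, :400]]))
E
python3 tip.py s10; python3 chk.py ts10 .055
```

```text
time_s: 13.95
tcp_pos: [0.4835, 0.391, 0.0436]
ee_rot: [[0.248, 0.969, 0.0], [0.969, -0.248, 0.0], [0.0, 0.0, -1.0]]
wrist_force: [1.0, -0.1, 3.1]
gripper_width: 0.319
t 14.05 tcp [0.4835 0.391  0.0436] xyaw 75.61 tilt [ 2.e-04  1.e-04 -1.e+00] need [ 0.0001 -0.0007 -0.0144] turn -0.0138 F [-0.1 -0.1  2.8] w 0.0275 j [  53.9   31.6  -12.1    0.   -46.2 -158.3]
-0.135 1 [-0.0034 -0.0034 -0.0034] x [-0.1254 -0.1254] z 0.0637
-0.125 37 [-0.0155  0.0001  0.0144] x [-0.1248 -0.115 ] z 0.0667
-0.115 44 [-0.0165  0.0011  0.0163] x [-0.1149 -0.1052] z 0.0673
-0.105 24 [-0.0157  0.0006  0.0156] x [-0.1049 -0.0957] z 0.0663
-0.095 15 [-0.0042  0.0004  0.0057] x [-0.0945 -0.0852] z 0.0665
-0.085 12 [-0.0051  0.0023  0.0088] x [-0.0839 -0.0752] z 0.0661
-0.075 10 [-0.0074 -0.0004  0.0085] x [-0.075  -0.0656] z 0.0652
-0.065 15 [-0.0084  0.0018  0.0108] x [-0.0642 -0.0554] z 0.0643
-0.055 11 [-0.0091  0.0001  0.0112] x [-0.0549 -0.0453] z 0.0658
-0.045 11 [-0.01    0.0018  0.0128] x [-0.0444 -0.037 ] z 0.0666
-0.035 10 [-0.0109  0.0034  0.0137] x [-0.0349 -0.0258] z 0.0652
```

View pics/s10_ov.png

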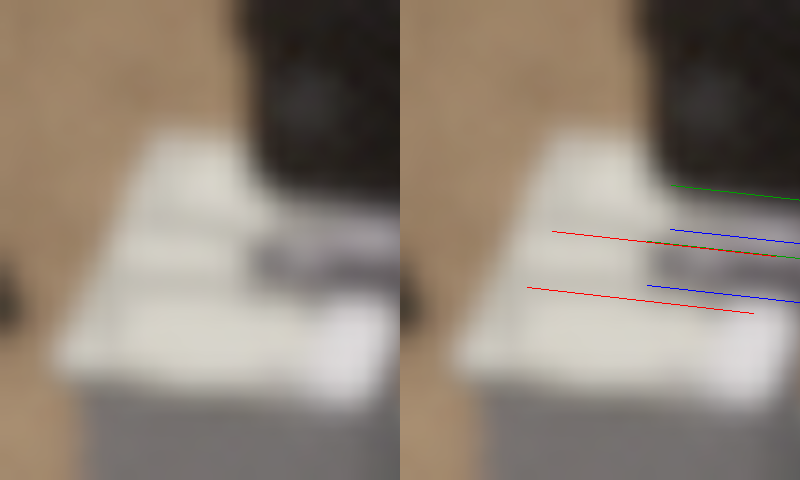

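```bash
python3 -m crank '[[0,0,0,0],[0,0,0,0],[0,0,0,0],[0,0,0,0],[0,0,0,0]]' 0.027
python3 tip.py s11; python3 chk.py ts11 .055|tail -4; python3 -c "
from h import *
crop('ts11',185,190,265,285,6,'ts11c')"
```

```text
time_s: 14.47
tcp_pos: [0.4835, 0.391, 0.0436]
ee_rot: [[0.249, 0.969, 0.0], [0.969, -0.249, 0.0], [0.0, 0.0, -1.0]]
wrist_force: [0.2, -1.2, 3.0]
gripper_width: 0.312
t 14.57 tcp [0.4835 0.391  0.0436] xyaw 75.61 tilt [ 2.e-04  2.e-04 -1.e+00] need [ 0.0001 -0.0007 -0.0144] turn -0.0138 F [ 1.4 -0.1  3. ] w 0.0273 j [  53.9   31.6  -12.1    0.   -46.2 -158.2]
-0.065 14 [-0.0088  0.0023  0.0115] x [-0.0647 -0.0551] z 0.0678
-0.055 12 [-0.0089 -0.0004  0.0109] x [-0.055  -0.0455] z 0.0664
-0.045 11 [-0.0099  0.0019  0.0126] x [-0.0441 -0.0364] z 0.0649
-0.035 10 [-0.0106  0.0035  0.013 ] x [-0.0345 -0.0264] z 0.0647
```

View pics/ts11c.png

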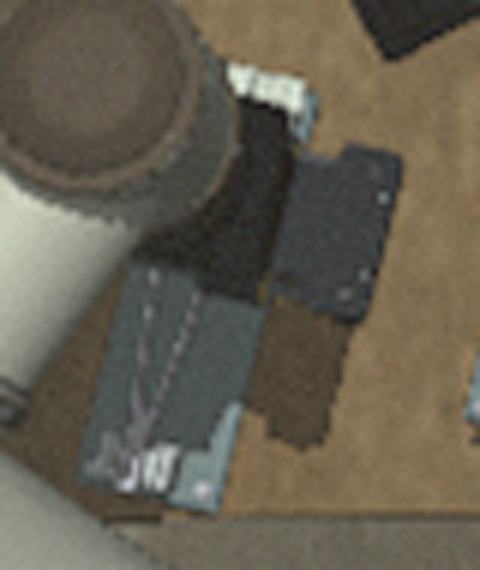

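View pics/s11_ov.png

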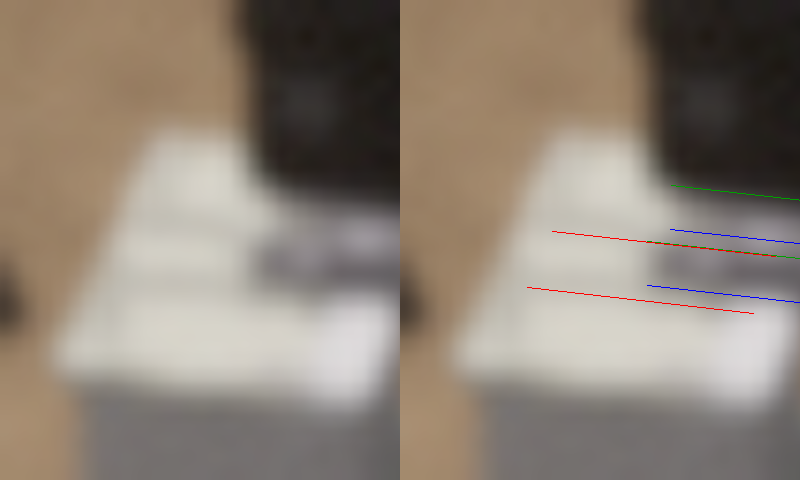

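```bash
python3 - <<'E'
from h import *
f=np.array([.3757,.4168]);sc=np.array([.5377,.3767]);x=(sc-f)/np.linalg.norm(sc-f);y=np.array([-x[1],x[0]]);o=f+.112*x
def rect(fn):
    c=load(fn);xs=np.arange(-.13,-.02,.0005);ys=np.arange(.03,-.03,-.0005)
    X,Y=np.meshgrid(ys,xs,indexing='xy')
    m=np.zeros(X.shape+(2,),np.float32)
    W=np.linalg.inv(np.array(c['world_from_camera']))
    p=o+Y[...,None]*x+X[...,None]*y;p=np.concatenate([p,np.full(X.shape+(1,),.069),np.ones(X.shape+(1,))],-1)@W.T
    m[...,0]=p[...,0]/p[...,2]*c['fx']+c['cx'];m[...,1]=p[...,1]/p[...,2]*c['fy']+c['cy']
    return cv2.remap(c['pixels'],m[...,0],m[...,1],cv2.INTER_CUBIC)[::-1]
cv2.imwrite('pics/rect.png',cv2.resize(np.hstack([rect(k)[...,::-1] for k in('t7','t8','ts10','ts11')]),None,fx=1.65,fy=2.7))
E
```

```text
(no output)
```

View pics/rect.png

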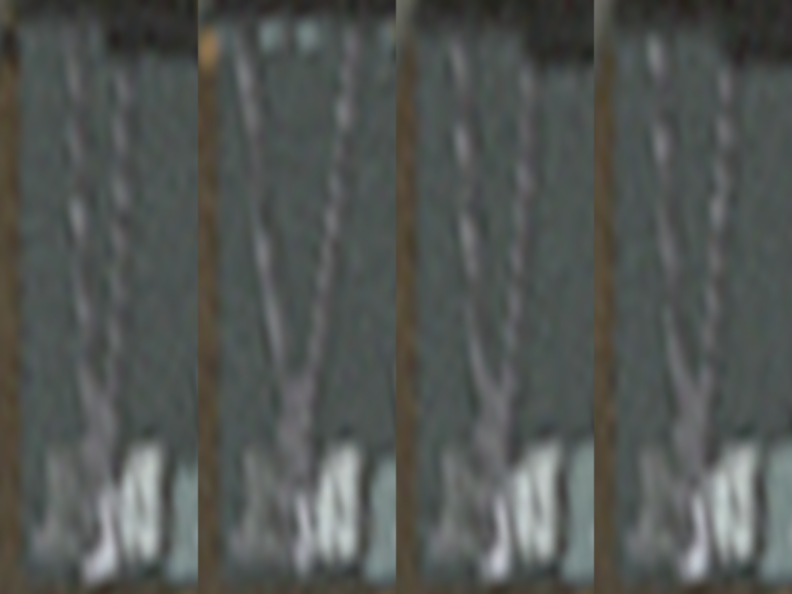

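```bash
python3 -m crank '[[0,0,0,0],[0,0,0,0],[0,0,0,0],[0,0,0,0],[0,0,0,0]]'; python3 -c "
from h import *
to(.4828,.3913,.058,76.4)
from station import finish_job;print(finish_job())"
```

```text
time_s: 14.98
tcp_pos: [0.4835, 0.391, 0.0437]
ee_rot: [[0.249, 0.969, 0.0], [0.969, -0.249, 0.0], [0.0, 0.0, -1.0]]
wrist_force: [0.9, -0.4, 3.9]
gripper_width: 0.317
t 14.98 tcp [0.4835 0.391  0.0437] xyaw 75.61 tilt [ 2.e-04  3.e-04 -1.e+00] need [ 0.0001 -0.0007 -0.0143] turn -0.0138 F [ 0.9 -0.4  3.9] w 0.0275 j [  53.9   31.6  -12.1    0.   -46.2 -158.3]
the job is handed in; nothing more can be done
None
```

The steel tweezers were laid on the larger rest and let go of. They were then squeezed on the flats, and I handed the job in at about 15 s while still holding them there. No verdict is reported, so what follows is from my own checks.

- **Let go:** with the fingers opened to 74 mm the blades sprang open. The top view showed the heel in the fork, central to within about 1 mm, with its end within 1 mm of where it belongs. The wrist force was near zero.
- **Tip gap:** about 16.6 mm, from the blade spacing compared with the shut and open pictures. The finger opening of 27–27.5 mm agrees (about 15–16 mm). A rougher reading from the depth data at a slightly wider setting gave about 18 mm.
- **Centring:** the blades sat about 1 mm to the left (+y). In the side view the left tip edge lay at about its line, to within 1–2 mm.
- **Held and at rest:** the arm was steady, with about 3–4 N upward on the tool, so the tweezers are pressed onto the rest.
- **Not verified:** the right tip and most of the scale plate were hidden by the gripper and arm, so the right tip's place is inferred from the blades behind the flats. The two cameras also disagreed by about 3 mm; I compared positions within one view at a time so that this cancels.

The mortar, the jar and the steel block were not approached by the tool. I made no separate check of their positions afterwards.

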